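Clamp a fipple head in the clamshell voicing jig, pin it and keep it squeezed

ROBOT

A 6-joint arm with a two-finger parallel gripper is mounted at the origin on the work surface. World frame = base frame: x ahead of the robot, y to its left, z up, the work surface at z = 0. Lengths are in m, angles in rad, forces in N, time in s.
With the tool pointing down it reaches from about 0.375 to 0.9 m from the base axis. Payload 3.1 kg.
Tool frame: the origin (TCP) lies between the finger pads; the fingertips stand 25 mm ahead of it and the grasp point (between the pads) lies 6 mm ahead of it; x points along the fingers, y is the direction in which the jaws open and shut, and the axes are right-handed (so a half turn about x gives the same grasp; the last joint's range is limited). The gripper opens to 85 mm and grips with 20 to 120 N. Pads are 22 mm wide; open, the fingers measure 114 mm over their backs; the gripper's body (76 mm by 85 mm) begins 54 mm behind the grasp point. The pads swing forward as they close: fully open they stand 13 mm farther back than shut.
Start: joints at [0.951, 0.527, 1.433, -0, 1.181, -0.178], TCP at [0.267, 0.565, 0.256] pointing down, gripper open.
Joint ranges: [-3.08, 3.08], [-0.75, 2.2], [0.22, 2.44], [-1.43, 4.57], [0, 2.65], [-2.85, 2.85]. Speed limits (rad/s): [2.79, 2.79, 3.14, 3.14, 3.14, 3.14].

INTERFACE

Orientations are given as a unit quaternion [x, y, z, w].
In Python, from station import manip, viewer, workorder gives the robot as it stands.
- The arm moves only by the shell command python3 -m crank 'ROWS' [FORCE]. ROWS is JSON, one flat list of numbers, 5 for each row, row after row: the opening, from 0 (shut) to 1 (fully open), then the shift along the world's x, y, z in mm, then the turn about the world's z in rad. A call has 1 to 10 rows; each row is the pose to reach, as a shift and turn from the pose commanded when the call began; what a row does not reach only later rows make up. A row lasts 1/8 s, in which the tool goes at most 62.5 mm and 10.7 degrees, less where a joint would pass 70% of its speed; a pose out of reach is approached as far as the arm can. A call with a gripper value outside its range is refused whole. The fingers move at their own pace and stop on an object; FORCE is the grip in N (left out, the last holds). Time passes only in rows, so rows that repeat a pose let the fingers close. It gives the time, the measured TCP pose, the force and the opening at its end, in the units of the state.
- manip.sense(): the state, without advancing time (a new reading comes with each control period).
- viewer.snapshot(name): name is "scene" or "top"; returns a dict with "img" (480x640x3 uint8, red, green, blue), "range_z" (480x640 float32, m along the optical axis (not along the pixel's ray), 0 where there is no reading), "fx", "fy", "cx", "cy" (pixels), "origin" and "attitude" of the camera in the world. Camera axes: x right, y down, z forward; pixel columns grow to the right and rows downward; lengths in m; the calibration is good to about 2 mm. A picture is of the moment at which its call begins.
- workorder.sign_off(): hands the job in, once; it reports no verdict.
The state is a dict: "t": time; "q": joint angles; "qd": joint speeds; "tau": joint torques, N m; "tcp_pos": TCP position; "tool_rot": TCP orientation; "force": force on the tool from outside, world axes, zero at the start; "ft_torque": the same for the moment, N m; "finger_gap": opening from 0.0 (shut) to 1.0 (fully open).
Only numpy, scipy, OpenCV 4.12 (cv2) and the standard library are available. Lean on these libraries where they do the work, as an engineer would, in place of code of your own. Each camera call takes 0.05 s, during which the arm holds its last target.

TASK

Clamp the fipple head in the clamshell jig: its wall is thin, so never grip or press it or the jig with more than about 50 N. Stand it upright, beak up, in the notch of the open jig, swing the loose half shut around it, then take the locking pin from its wooden rest and push it fully home through the lined-up lug holes. Finish holding: with the pin in, pinch the two shut halves together between the fingers and stay like that without letting go, and leave the funnel, mandrel, plug and collar where they are.

Things in the scene. Friction and masses are not known exactly. Their poses are not given: they have to be found in the camera images.
- head_mid (a point): the fipple head: loose matte black whistle mouthpiece, 72 mm tall, about 30 g, standing upright on the counter. Lower 46 mm: round barrel, 22 mm diameter; above it the wedge-shaped beak. This point is on the barrel's axis half-way up, 36 mm above its foot; z points up to the beak tip.
- head_beak (a point): middle of the head's beak, on the barrel's axis 59 mm above the foot (13 mm below the tip); axes as head_mid. The beak has two flat parallel sides 20 mm apart, facing +y and -y, which are good to grip (flat from x = -5 mm to at least -1 mm all the way up); its +x face slopes back from x = 11 mm at its root to -1 mm at the tip.
- seat (a point): the head's place in the jig: centre of the notch, on the base plate's top, 10 mm above the counter. z up; x runs along the parting line from lug end (-x) to hinge end (+x); +y towards the fixed half. The jig is screwed down; base plate x -50 to 62, y -42 to 42 mm. Both halves' tops are 36 mm above this plate, so the seated head stands 36 mm proud of them.
- fixed_half: fixed half of the jig: wooden block 92 mm long (x), y 0 to 24 mm, 11 to 46 mm above the counter, with an upright cork-faced 90-degree V notch at x = 0 open to -y; the barrel's axis lies there at y = 0. At its lug end two steel lug plates 26 x 24 x 8 mm, tops 44 and 20 mm above the counter, with 11.5 mm holes in line. Origin on the counter below seat, same axes.
- swing_half: swinging half: mirror image of the fixed half, hinged on an upright axis, with one lug plate (top 32 mm above the counter, 11.5 mm hole) that goes between the two fixed ones. Origin on the hinge axis at counter height; in its frame the block spans x -104 to -12, y -24 to 0 mm (outer face at y = -24 mm), 11 to 46 mm above the counter. Shut, both halves together are 48 mm thick.
- jaw (a joint): angle of the swinging half about the hinge, rad: 0 = shut, growing as its lug end swings away from the fixed half (counter-clockwise from above); starts between 0.75 and 1.05. The hinge is stiff: the half stays where it is left; 1 to 2 N at the lug end moves it.
- hinge_axis (a point): point on the upright hinge axis, 28.5 mm above the counter; axes as seat. The centre of the seat lies 58 mm from the axis, the lug holes 117 mm.
- push_face (a point): point on the outer face of the swinging half, 90 mm from the hinge axis along the block (14 mm from its lug end), half-way up (28.5 mm above the counter); moves with the half. Its +y points into the block, the way to push it shut.
- lug_hole (a point): mouth of the upper fixed lug hole, at the hole's centre in the upper face of the top lug plate, 44 mm above the counter; hole diameter 11.5 mm, through. z up. The swinging half's hole lines up below it when the jig is shut.
- pin_knob (a point): steel locking pin, loose, 56 mm long, 60 g, upright in its rest: knob 15 mm wide, 19 mm tall; below it a 20 mm flange 3 mm thick; then a 9 mm shank 34 mm long, its last 6 mm tapering to 4 mm. This point is the knob's centre, 12.5 mm above the flange's underside, 46.5 mm above the tip; z up. In the rest and home in the lugs alike it is 56.5 mm above the counter.
- pin_rest: the pin's rest: fixed wooden block 52 x 52 x 44 mm with a hole in the middle of its top, 11.5 mm wide and 38 mm deep. Origin at the centre of its underside.
- funnel_stand: bystander: narrow copper funnel (84 mm mouth, 190 mm high) in a wooden stand with a 90 mm square foot. Origin at the centre of the foot's underside.
- mandrel: bystander: stainless mandrel rod, 12 mm thick, upright in a turned wooden foot 64 mm wide, 174 mm tall. Origin at the centre of its underside.
- plug: bystander: small turned holly plug, 17 mm wide, 30 mm tall. Origin at the centre of its underside.
- collar: bystander: knurled brass collar, a ring 28 mm wide, 16 mm tall. Origin at the centre of its underside.
There are look-alikes about, which are no part of the job. Several things look just like the part that bears head_mid: the one meant starts nearest to the robot's base.

How it is judged:
On the way, in this order (a step that is already met when the one before it is completed fails the run):
1. the head stands upright in the jig, let go (horizontal distance between head_mid and seat below 0.014 m and z of head_mid in the frame of seat between 0.033 and 0.039 m and angle between head_mid's own z axis and vertical below 0.1 rad and contact force between the fingers and head below 0.1 N), for 0.2 s.
2. the swinging half is shut around it (horizontal distance between head_mid and seat below 0.006 m and z of head_mid in the frame of seat below 0.039 m and angle between head_mid's own z axis and vertical below 0.1 rad and value of joint jaw below 0.04 rad), for 0.2 s.
3. the pin is home through the lugs (all of step 2 and horizontal distance between pin_knob and lug_hole below 0.004 m and z of pin_knob in the frame of lug_hole below 0.0155 m and angle between the z axis of pin_knob and the z axis of lug_hole, either way round below 0.12 rad), for 0.2 s.
At the end, for the whole second after the job is handed in: Head upright on the seat within 4 mm, foot on the base plate; jaw joint under 0.025 rad; pin within 4 mm of the hole axis, flange within 3 mm of the lug plate, upright; the fingers press on both halves with more than 5 N each, and keep it up for the last second (horizontal distance between head_mid and seat below 0.004 m and z of head_mid in the frame of seat between 0.033 and 0.039 m and angle between head_mid's own z axis and vertical below 0.1 rad and value of joint jaw below 0.025 rad and horizontal distance between pin_knob and lug_hole below 0.004 m and z of pin_knob in the frame of lug_hole below 0.0155 m and angle between the z axis of pin_knob and the z axis of lug_hole, either way round below 0.12 rad and contact force between the fingers and fixed_half above 5 N and contact force between the fingers and swing_half above 5 N); the arm keeps its last pose, push and grip.
It fails at once if the head is gripped with more than 60 N on each finger (120 N over both fingers) (contact force between the fingers and head above 120 N).
It fails at once if a half of the jig is pressed by the fingers with more than 60 N (contact force between the fingers and fixed_half above 60 N or contact force between the fingers and swing_half above 60 N).
It fails at once if a bystander is moved by more than 20 mm or tipped (distance of any of funnel_stand, mandrel, plug, collar from where it was at the start of the episode above 0.02 m or angle between any of funnel_stand, mandrel, plug, collar's own z axis and vertical above 0.3 rad).
It also fails if it takes over 64 s, if anything falls off the work surface, if the arm or the gripper's body presses on something with over 40 N, if the wrist force passes 120 N, or if a joint passes its speed limit or range.

## Working session

There is one attempt and no reset: what is moved stays moved. The work goes in short steps, Python scripts to look and compute and a shell command to move; the robot and the scene stay as the last step left them, time stands still between calls to the robot, and variables do not carry over. Pictures are saved under pics/ and viewed, and the job is handed in when it is done.

```bash
ls; mkdir -p pics
cat > h.py <<'E'
import numpy as np,cv2
from station import manip,viewer,workorder
from scipy.spatial.transform import Rotation as R
def snap(n,f=None):
    s=viewer.snapshot(n)
    if f: cv2.imwrite('pics/'+f,cv2.cvtColor(s['img'],cv2.COLOR_RGB2BGR)); np.savez('pics/'+f+'.npz',**{k:np.array(v) for k,v in s.items()})
    return s
def rot(s):
    a=np.array(s['attitude']); return a if a.shape==(3,3) else R.from_quat(a).as_matrix()
def cloud(s):
    v,u=np.mgrid[:480,:640]; z=s['range_z']
    P=np.stack([(u-s['cx'])/s['fx']*z,(v-s['cy'])/s['fy']*z,z],-1)
    return P@rot(s).T+np.array(s['origin'])
def plane(s,u,v,z):
    d=rot(s)@np.array([(u-s['cx'])/s['fx'],(v-s['cy'])/s['fy'],1.]); o=np.array(s['origin'])
    return o+d*(z-o[2])/d[2]
def load(f): return dict(np.load('pics/'+f+'.npz'))
E
python3 - <<'E'
from h import *
print(manip.sense())
for n in('scene','top'):
    s=snap(n,n+'0.png'); print(n,s['origin'],s['attitude'],s['fx'])
E
```

```text
pics
{'t': 0.0, 'q': array([ 9.50495366e-01,  5.28470485e-01,  1.43390574e+00, -1.70374929e-05,
        1.18146694e+00, -1.78508104e-01]), 'qd': array([-0.00076536, -0.00087135,  0.0009895 , -0.00210075, -0.00140664,
        0.00044424]), 'tau': array([ 7.45628568e-04, -4.42351127e+01, -1.78028208e+01, -3.00600695e-04,
        8.35513521e-03, -1.08662280e-05]), 'tcp_pos': array([0.2668039 , 0.5644353 , 0.25532986]), 'tool_rot': array([ 0.15419262,  0.69022945, -0.15566306,  0.68962088]), 'force': array([-0.40817383, -0.57555317,  0.32056124]), 'ft_torque': array([-0.01202657,  0.01542593, -0.0142949 ]), 'finger_gap': 0.9991088101407701}
scene [1.49403692 0.00633005 0.72694808] [ 0.62381028  0.62548239 -0.32573982 -0.33693633] 572.1942224912525
top [ 0.2044432  -0.00783283  1.4415677 ] [ 0.71774516 -0.68636773  0.08297667 -0.08280157] 535.2560100106207
```

View pics/scene0.png

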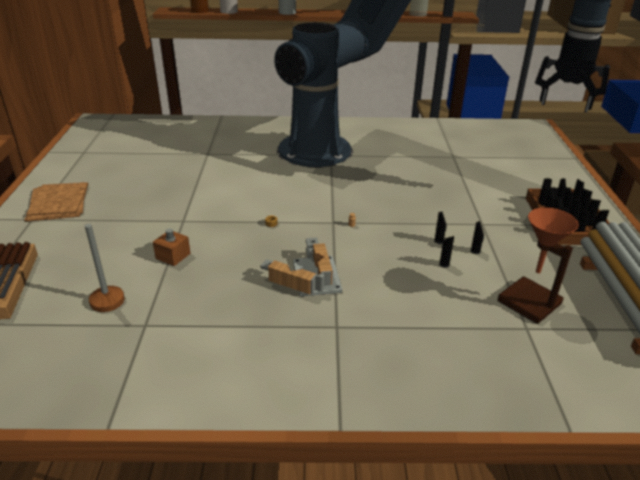

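View pics/top0.png

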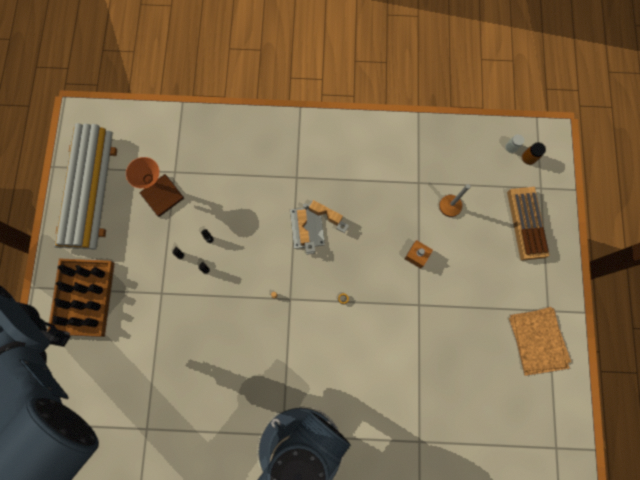

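The top view shows the three standing heads near (207,236), (178,252) and (204,267), the jig at about (318,225) and the pin rest at (418,254). I'll enlarge these areas next.

Run:
```python
from h import *
s=load('top0.png'); im=cv2.cvtColor(s['img'],cv2.COLOR_RGB2BGR)
c=cv2.resize(im[190:270,270:370],(800,640),interpolation=cv2.INTER_CUBIC)[:600]
cv2.imwrite('pics/jt.png',c)
c=cv2.resize(im[220:290,160:230],(500,500),interpolation=cv2.INTER_CUBIC)
cv2.imwrite('pics/ht.png',c)
s2=load('scene0.png'); im=cv2.cvtColor(s2['img'],cv2.COLOR_RGB2BGR)
cv2.imwrite('pics/js.png',cv2.resize(im[230:305,255:355],(800,600),interpolation=cv2.INTER_CUBIC))
cv2.imwrite('pics/hs.png',cv2.resize(im[200:275,420:495],(600,600),interpolation=cv2.INTER_CUBIC))
for s,n in((s,'top'),(s2,'scene')):
  P=cloud(s); g=s['img'].max(2)
  m=((g<45)&(P[...,2]>.015)&(P[...,2]<.1)&(P[...,0]>.3)).astype(np.uint8)
  k,l,st,c=cv2.connectedComponentsWithStats(m)
  for i in range(1,k):
    if st[i,4]>30:
      p=P[l==i]; print(n,c[i].round(1),st[i],np.median(p,0).round(4),p.max(0).round(3),p.min(0).round(3))
```

```text
top [537.2 149.8] [530 143  15  15 156] [ 0.8137 -0.617   0.066 ] [ 0.833 -0.598  0.073] [ 0.795 -0.637  0.041]
top [206.8 235.5] [202 230  11  12  69] [0.5319 0.2728 0.0569] [0.543 0.284 0.077] [0.524 0.266 0.015]
top [178. 253.] [174 248   9  10  59] [0.4812 0.3463 0.0539] [0.491 0.352 0.079] [0.476 0.341 0.015]
top [203.7 267.6] [200 263   9  10  61] [0.445  0.2737 0.0611] [0.455 0.283 0.079] [0.438 0.269 0.017]
top [ 79.9 271.1] [ 59 265  45  13 298] [0.4216 0.5952 0.0527] [0.435 0.649 0.08 ] [0.413 0.548 0.015]
top [ 77.9 287.6] [ 57 281  45  13 299] [0.3777 0.5934 0.0536] [0.39  0.647 0.078] [0.369 0.548 0.015]
top [ 75.7 304.4] [ 55 297  44  13 302] [0.334  0.5931 0.0541] [0.355 0.664 0.079] [0.325 0.548 0.015]
scene [574.3 204.1] [ 538  180   70   51 1606] [0.3806 0.5973 0.0519] [0.496 0.666 0.076] [0.3   0.534 0.015]
scene [533.5 202.6] [531 198   6   9  31] [0.3184 0.5289 0.0223] [0.338 0.532 0.03 ] [0.302 0.527 0.015]
scene [440.3 226.5] [436 213  10  26 169] [0.4606 0.2767 0.0439] [0.467 0.288 0.074] [0.447 0.27  0.015]
scene [477.5 236.4] [472 222  11  27 190] [0.4977 0.3492 0.0435] [0.504 0.361 0.074] [0.48  0.342 0.015]
scene [446.3 249. ] [441 237  12  25 211] [0.5467 0.2735 0.0456] [0.551 0.284 0.073] [0.535 0.266 0.015]
scene [  7.4 258.8] [  0 246  14  21  65] [ 0.5936 -0.6043  0.0383] [ 0.607 -0.589  0.046] [ 0.538 -0.615  0.033]
scene [ 16.9 256.4] [ 13 246   9  19  52] [ 0.5796 -0.5877  0.0394] [ 0.601 -0.575  0.045] [ 0.54  -0.596  0.03 ]
scene [540.  295.6] [499 271  65  38 453] [0.6876 0.4397 0.0226] [0.696 0.453 0.1  ] [0.654 0.359 0.015]
```

View pics/jt.png

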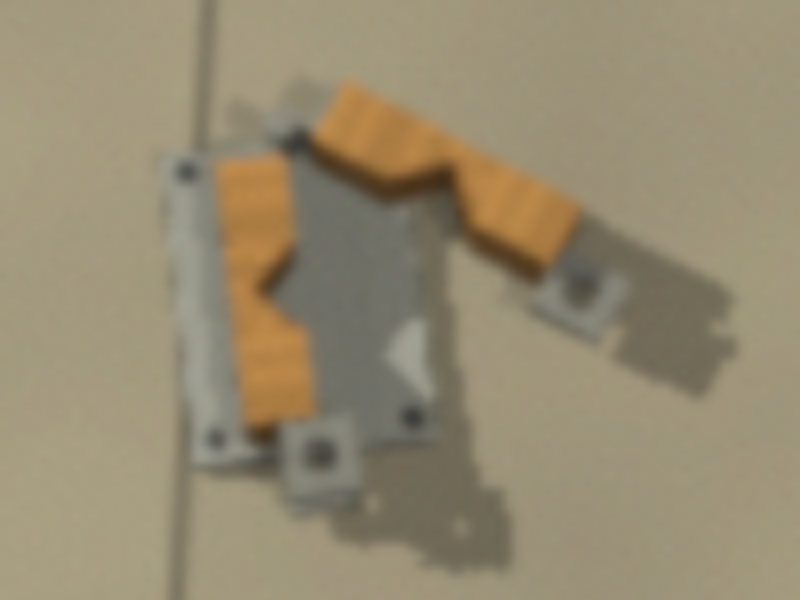

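View pics/ht.png

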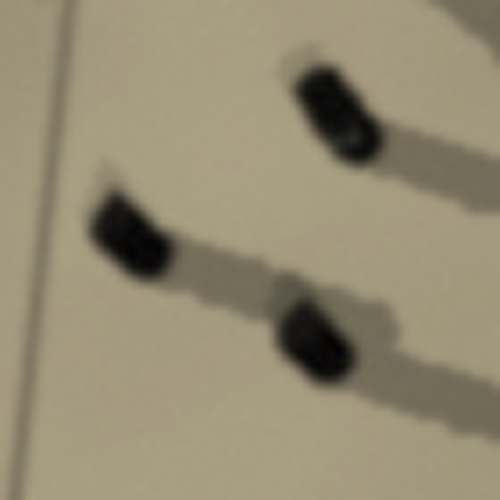

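View pics/js.png

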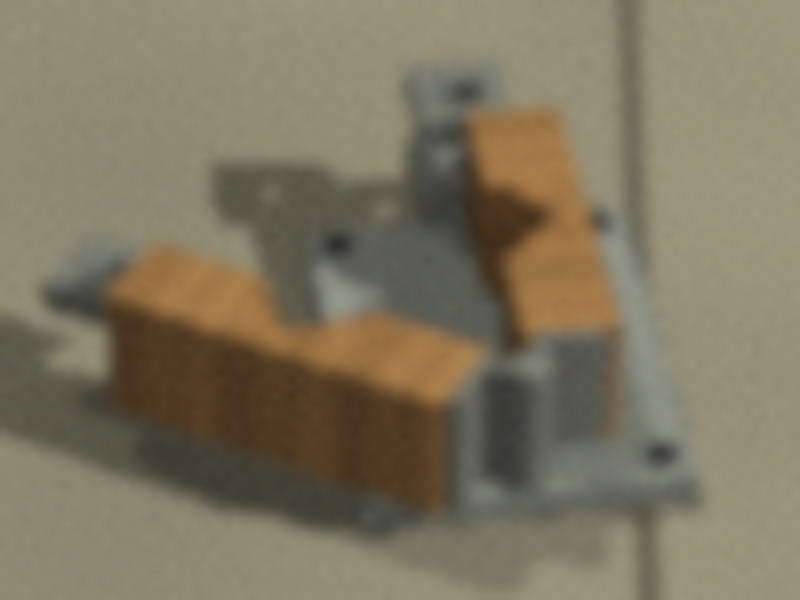

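View pics/hs.png

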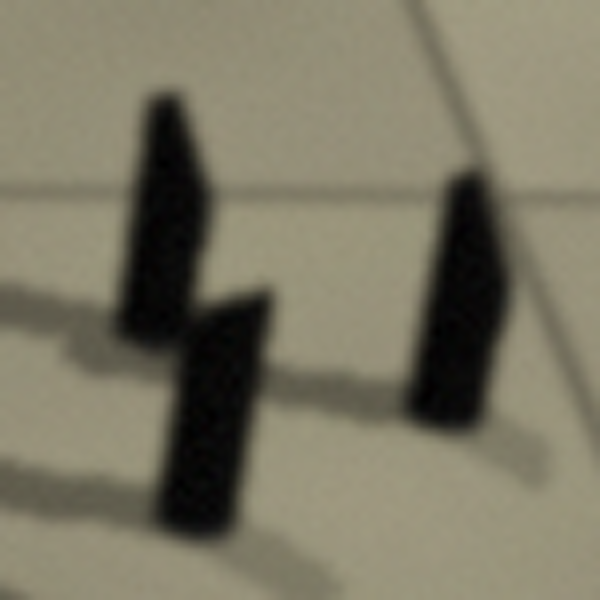

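The enlarged top view shows the fixed half's lug hole at crop (320,453), the hinge at (297,135), and the swinging half's lug hole at (582,287). In the scene view the nearest head slopes towards the right (world +y). Next I'll measure the jig, the head and the pin.

Run:
```python
from h import *
np.set_printoptions(suppress=True,linewidth=150)
for n in('top','scene'):
  s=load(n+'0.png'); P=cloud(s); g=s['img'].max(2)
  m=(g<60)&(P[...,2]>.003)&(P[...,2]<.1)&(np.hypot(P[...,0]-.452,P[...,1]-.277)<.03)
  p=P[m]; p=p[np.argsort(-p[:,2])]
  print(n,len(p)); print((p[:70]*1000).round(1).tolist() if n=='top' else '')
  for a,b in((0,.02),(.02,.03),(.03,.04),(.04,.05),(.05,.06),(.06,.066),(.066,.071),(.071,.08)):
    k=(p[:,2]>a)&(p[:,2]<=b)
    if k.any(): print(a,k.sum(),(p[k].mean(0)*1000).round(1),(p[k].min(0)*1000).round(1),(p[k].max(0)*1000).round(1))
  # silhouettes rows
  for v in range(480):
    u=np.where(m[v])[0]
    if len(u): print(v,u.min(),u.max(),end='; ')
  print()
  hsv=cv2.cvtColor(s['img'],cv2.COLOR_RGB2HSV)
  m=(hsv[...,0]>5)&(hsv[...,0]<22)&(hsv[...,1]>110)&(P[...,2]>.036)&(P[...,2]<.056)&(abs(P[...,1])<.4)
  k,l,st,c=cv2.connectedComponentsWithStats(m.astype(np.uint8))
  for i in range(1,k):
    if st[i,4]>20:
      q=P[l==i]; r=cv2.minAreaRect((q[:,:2]*1000).astype(np.float32)); print('wood',c[i].round(1),st[i],np.median(q,0).round(4),r)
```

```text
top 73
[[450.0, 276.7, 79.3], [447.8, 274.3, 77.2], [442.8, 274.0, 76.1], [453.6, 275.3, 74.6], [443.0, 279.7, 73.5], [456.4, 275.8, 73.3], [451.6, 270.3, 72.4], [438.1, 276.9, 72.3], [453.9, 278.5, 71.9], [454.3, 270.7, 71.8], [449.1, 270.3, 71.5], [446.5, 270.1, 71.4], [440.9, 280.1, 70.5], [448.9, 278.3, 70.4], [443.7, 277.9, 69.9], [446.5, 275.6, 69.8], [444.0, 272.8, 69.7], [444.1, 270.2, 69.6], [441.4, 272.6, 69.5], [446.6, 278.4, 68.7], [452.1, 273.7, 68.4], [446.9, 273.3, 68.3], [446.7, 281.2, 67.7], [441.5, 278.2, 67.5], [457.6, 274.4, 67.4], [441.7, 275.6, 67.4], [444.0, 283.7, 67.2], [455.1, 274.3, 66.9], [449.8, 273.9, 66.6], [439.0, 280.8, 66.1], [439.6, 273.3, 64.9], [439.5, 275.9, 64.6], [452.7, 277.1, 64.5], [449.9, 282.1, 64.5], [450.7, 269.4, 62.8], [443.0, 271.7, 61.1], [453.8, 270.1, 60.7], [453.2, 283.2, 60.5], [448.5, 269.7, 60.4], [446.1, 269.7, 59.2], [451.0, 286.2, 57.6], [448.6, 286.3, 56.0], [438.7, 277.9, 53.7], [444.7, 270.9, 52.0], [442.0, 273.4, 51.3], [439.5, 276.1, 49.7], [450.5, 269.2, 49.6], [439.4, 281.5, 49.0], [442.7, 271.5, 47.7], [448.5, 269.7,
[... 2387 characters left out ...]
 445; 228 436 445; 229 436 444; 230 436 444; 231 436 444; 232 436 444; 233 436 443; 234 436 443; 235 435 443; 236 435 443; 237 435 443; 238 435 443; 239 434 443; 240 434 443; 241 436 442; 242 435 442; 
wood [170.2 241.8] [153 232  35  20 358] [ 0.528  -0.2902  0.0436] ((517.82275390625, -295.59600830078125), (54.70333480834961, 55.4359016418457), 59.5152702331543)
wood [321.8 257.4] [313 244  19  29 323] [0.5759 0.0196 0.0458] ((577.2823486328125, 19.335323333740234), (94.23426055908203, 24.26837730407715), 8.791807174682617)
wood [290.8 272.2] [269 261  45  24 470] [ 0.6264 -0.0418  0.0454] ((621.9545288085938, -40.50214385986328), (92.31446838378906, 26.979106903076172), 63.57316589355469)
```

Run:
```python
from h import *
np.set_printoptions(suppress=True,linewidth=150)
st=manip.sense(); M=R.from_quat(st['tool_rot']).as_matrix(); print(M.round(3)); print('jaw yaw deg',np.degrees(np.arctan2(M[1,1],M[0,1])))
s=load('top0.png'); print('lug',plane(s,310,246.6,.044)); 
for n in('top','scene'):
  s=load(n+'0.png'); P=cloud(s)
  m=(P[...,2]>.052)&(P[...,2]<.08)&(np.hypot(P[...,0]-.515,P[...,1]+.295)<.03)
  print(n,np.argwhere(m).mean(0)[::-1],m.sum(),P[m].mean(0),np.median(P[m],0))
  hsv=cv2.cvtColor(s['img'],cv2.COLOR_RGB2HSV)
# small things
  m=(hsv[...,1]>120)&(P[...,2]>.006)&(P[...,2]<.04)&(P[...,0]>.3)&(P[...,0]<.5)&(abs(P[...,1])<.2)
  k,l,q,c=cv2.connectedComponentsWithStats(m.astype(np.uint8))
  for i in range(1,k):
    if q[i,4]>8: print('small',c[i],np.median(P[l==i],0).round(3))
```

```text
[[-0.001  0.428  0.904]
 [-0.002  0.904 -0.428]
 [-1.    -0.002 -0.   ]]
jaw yaw deg 64.68878054625593
lug [ 0.51661478 -0.00260494  0.044     ]
top [420.68571429 251.31428571] 35 [ 0.51281916 -0.29469901  0.06314388] [ 0.51277248 -0.29418528  0.06407727]
small [273.69230769 294.53846154] [0.386 0.087 0.029]
small [343.05555556 298.22222222] [ 0.387 -0.097  0.014]
scene [168.59701493 232.58208955] 67 [ 0.51954286 -0.29561635  0.06133739] [ 0.52029276 -0.29536041  0.06285388]
small [351.8490566  219.32075472] [0.396 0.089 0.019]
small [270.63953488 220.13953488] [ 0.397 -0.097  0.013]
```

```bash
python3 -m crank '[0.7,23,-36,-10,-0.17,0.7,46,-72,-20,-0.35,0.7,69,-108,-30,-0.52,0.7,92,-144,-42,-0.7,0.7,115,-180,-55,-0.87,0.7,138,-216,-65,-1.04,0.7,161,-252,-75,-1.22,0.7,184,-287,-85,-1.39,0.7,184,-287,-90,-1.39,0.7,184,-287,-90,-1.39]'
python3 - <<'E'
from h import *
print(manip.sense()['tcp_pos'])
for n in('scene','top'):
    s=snap(n,n+'1.png'); im=cv2.cvtColor(s['img'],cv2.COLOR_RGB2BGR)
    c=im[130:290,360:540] if n=='scene' else im[190:320,120:270]
    cv2.imwrite('pics/z_%s1.png'%n,cv2.resize(c,None,fx=3.5,fy=3.5,interpolation=cv2.INTER_CUBIC))
    P=cloud(s)
    m=(P[...,2]>.125)&(P[...,2]<.6)&(np.hypot(P[...,0]-.451,P[...,1]-.278)<.12)
    for a in np.arange(.13,.32,.02):
        k=m&(P[...,2]>a)&(P[...,2]<a+.02); 
        if k.any(): print(n,round(a,3),k.sum(),P[k].mean(0).round(4),P[k].min(0).round(3),P[k].max(0).round(3))
E
```

```text
t: 1.35
tcp_pos: [0.4505, 0.278, 0.1657]
tool_rot: [-0.56, -0.431, 0.561, -0.43]
force: [-0.3, -0.1, 0.3]
finger_gap: 0.705
[0.45049353 0.27799135 0.16574737]
scene 0.13 16 [0.4853 0.2679 0.148 ] [0.482 0.259 0.145] [0.49  0.278 0.15 ]
scene 0.15 103 [0.4801 0.2699 0.1615] [0.418 0.257 0.151] [0.498 0.292 0.17 ]
scene 0.17 58 [0.4903 0.267  0.1764] [0.482 0.258 0.171] [0.495 0.278 0.184]
scene 0.19 98 [0.5066 0.263  0.1998] [0.479 0.249 0.191] [0.515 0.282 0.209]
scene 0.21 150 [0.5025 0.264  0.2207] [0.47  0.249 0.21 ] [0.521 0.287 0.23 ]
scene 0.23 305 [0.4891 0.2677 0.2426] [0.43  0.249 0.23 ] [0.522 0.299 0.25 ]
scene 0.25 146 [0.4882 0.2677 0.2592] [0.462 0.245 0.25 ] [0.516 0.293 0.27 ]
scene 0.27 368 [0.4795 0.2705 0.2803] [0.443 0.24  0.27 ] [0.493 0.315 0.29 ]
scene 0.29 410 [0.4792 0.271  0.3002] [0.441 0.24  0.29 ] [0.493 0.313 0.31 ]
scene 0.31 396 [0.4746 0.2719 0.3186] [0.43 0.24 0.31] [0.491 0.314 0.33 ]
top 0.13 1 [0.4758 0.2638 0.1455] [0.476 0.264 0.146] [0.476 0.264 0.146]
top 0.15 9 [0.4794 0.2608 0.1602] [0.475 0.259 0.153] [0.488 0.263 0.17 ]
top 0.17 6 [0.4786 0.259  0.1805] [0.474 0.257 0.17 ] [0.484 0.26  0.187]
top 0.19 33 [0.4927 0.2568 0.2003] [0.48  0.25  0.192] [0.503 0.262 0.21 ]
top 0.21 19 [0.4954 0.2535 0.2193] [0.471 0.251 0.211] [0.507 0.257 0.229]
top 0.23 21 [0.5036 0.2527 0.2419] [0.496 0.249 0.231] [0.51  0.257 0.25 ]
top 0.25 7 [0.5076 0.2542 0.2511] [0.502 0.252 0.25 ] [0.512 0.259 0.255]
top 0.27 6 [0.4558 0.2427 0.2743] [0.449 0.242 0.271] [0.465 0.246 0.283]
```

View pics/z_scene1.png

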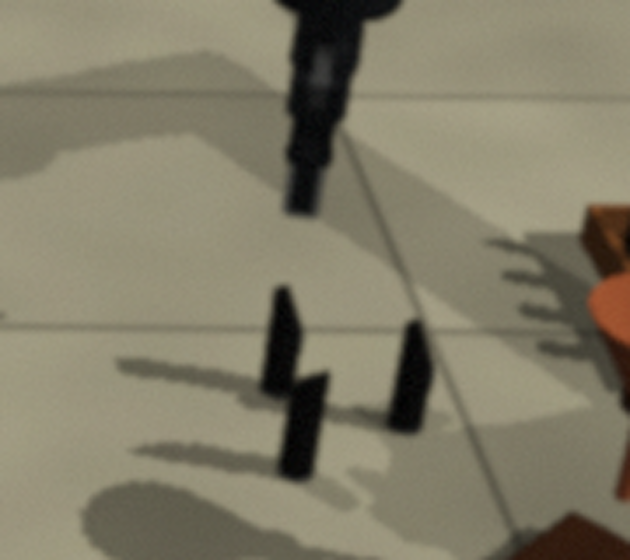

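View pics/z_top1.png

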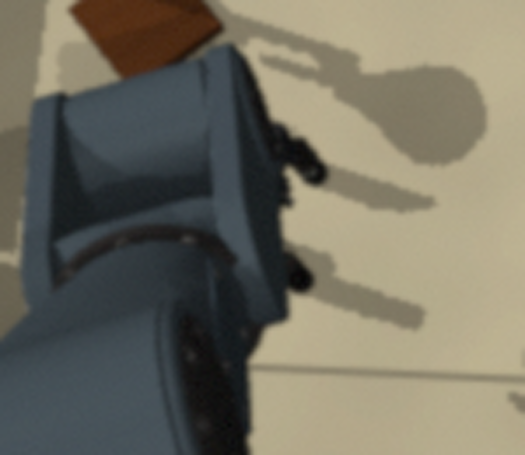

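The scene view shows both fingers lined up one behind the other above the nearest head: fingertip at crop (300,213), head tip at (282,288). The jaw direction therefore matches the flats, so I'll descend and grip.

```bash
python3 -m crank '[0.6,0,0,-30,0,0.6,0,0,-60,0,0.6,0,0,-85,0,0.6,0,0,-94,0,0.6,0,0,-94,0,0.15,0,0,-94,0,0.15,0,0,-94,0,0.15,0,0,-94,0,0.15,0,0,-94,0,0.15,0,0,-94,0]' 30
python3 -m crank '[0.15,0,0,0,0,0.15,0,0,20,0,0.15,0,0,50,0,0.15,0,0,80,0,0.15,0,0,80,0]'
python3 - <<'E'
from h import *
s=manip.sense();print(s['tcp_pos'],s['finger_gap'],s['force'])
s=snap('scene','scene2.png'); im=cv2.cvtColor(s['img'],cv2.COLOR_RGB2BGR)
cv2.imwrite('pics/z_scene2.png',cv2.resize(im[130:290,360:540],None,fx=3.5,fy=3.5,interpolation=cv2.INTER_CUBIC))
E
```

```text
t: 2.7
tcp_pos: [0.4518, 0.2783, 0.0734]
tool_rot: [0.562, 0.43, -0.56, 0.431]
force: [-0.4, 0.7, 6.6]
finger_gap: 0.225
t: 3.32
tcp_pos: [0.4526, 0.2784, 0.1544]
tool_rot: [0.563, 0.43, -0.559, 0.431]
force: [0.6, -0.2, -0.5]
finger_gap: 0.225
[0.45261862 0.2784497  0.15441807] 0.22519124703318136 [ 0.62198745 -0.24520819 -0.54745025]
```

View pics/z_scene2.png

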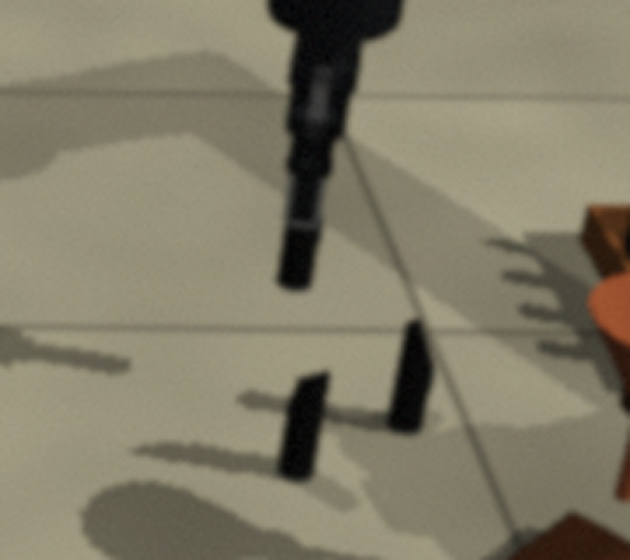

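The head is gripped (opening 0.225 × 85 ≈ 19 mm) and hangs upright, with its foot at crop (293,288). I'll carry it over the jig and stop above the seat to check.

```bash
python3 -m crank '[0.15,20,-40,0,0,0.15,40,-85,0,0,0.15,60,-130,0,0,0.15,80,-175,0,0,0.15,100,-220,0,0,0.15,115,-255,0,0,0.15,125,-274,0,0,0.15,125,-274,0,0,0.15,125,-274,0,0]'
python3 - <<'E'
from h import *
s=manip.sense();print(s['tcp_pos'],s['finger_gap'],s['force'])
for n in('scene','top'):
    s=snap(n,n+'3.png'); im=cv2.cvtColor(s['img'],cv2.COLOR_RGB2BGR)
    c=im[170:320,240:400] if n=='scene' else im[170:290,250:400]
    cv2.imwrite('pics/z_%s3.png'%n,cv2.resize(c,None,fx=4,fy=4,interpolation=cv2.INTER_CUBIC))
    P=cloud(s); g=s['img'].max(2)
    m=(g<60)&(P[...,2]>.083)&(P[...,2]<.12)&(np.hypot(P[...,0]-.577,P[...,1]-.005)<.03)
    print(n,m.sum(),P[m].mean(0).round(4),P[m].min(0).round(4),P[m].max(0).round(4))
E
```

```text
t: 4.5
tcp_pos: [0.5749, 0.0054, 0.1517]
tool_rot: [-0.56, -0.432, 0.561, -0.43]
force: [0.2, -0.1, -0.2]
finger_gap: 0.227
[0.57492849 0.00535299 0.15169606] 0.22659363445314776 [ 0.23492434 -0.09079718 -0.19625653]
scene 152 [0.5839 0.0067 0.1011] [ 0.5772 -0.0024  0.0834] [0.5894 0.0153 0.1199]<stdin>:9: RuntimeWarning: Mean of empty slice.
  ret = um.true_divide(
Traceback (most recent call last):
ValueError: zero-size array to reduction operation minimum which has no identity
```

View pics/z_scene3.png

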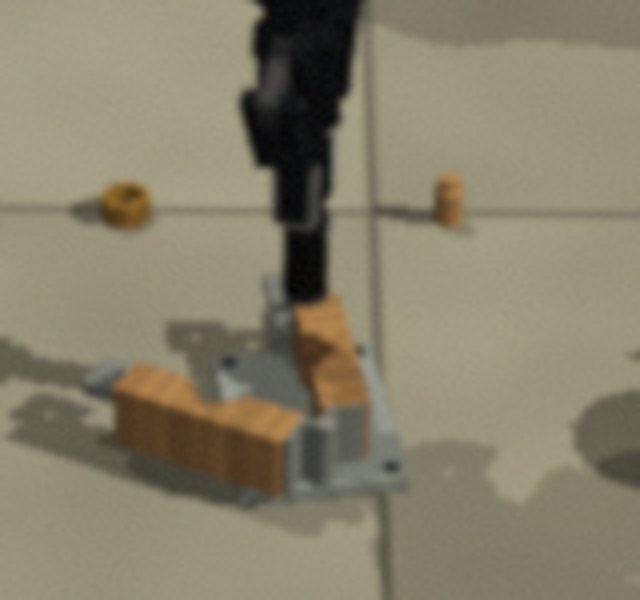

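View pics/z_top3.png

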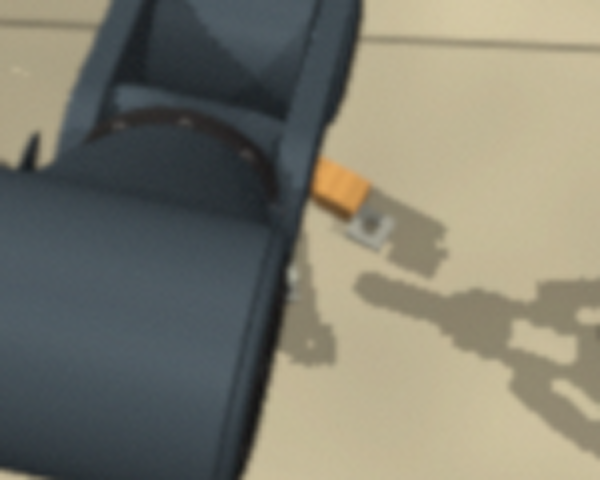

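The scene view shows the head hanging directly over the notch, with its foot at crop (305,300) and the fixed notch near (325,345). It needs about +2 mm in x; then I'll lower it.

```bash
python3 -m crank '[0.15,2,0,-25,0,0.15,2,0,-50,0,0.15,2,0,-60,0,0.15,2,0,-64,0,0.15,2,0,-66,0,0.15,2,0,-66,0,0.15,2,0,-66,0]'
python3 -m crank '[0.15,0,0,-1,0,0.15,0,0,-2,0,0.15,0,0,-2,0,0.15,0,0,-2,0]'
python3 - <<'E'
from h import *
s=manip.sense();print(s['tcp_pos'],s['finger_gap'],s['force'])
s=snap('scene','scene4.png'); im=cv2.cvtColor(s['img'],cv2.COLOR_RGB2BGR)
cv2.imwrite('pics/z_scene4.png',cv2.resize(im[200:310,250:360],None,fx=5,fy=5,interpolation=cv2.INTER_CUBIC))
E
```

```text
t: 5.48
tcp_pos: [0.5786, 0.0039, 0.0869]
tool_rot: [0.561, 0.43, -0.561, 0.431]
force: [-0.9, -0.4, -1.6]
finger_gap: 0.226
t: 5.98
tcp_pos: [0.5782, 0.004, 0.0843]
tool_rot: [-0.561, -0.431, 0.561, -0.431]
force: [0.4, -0.7, -0.5]
finger_gap: 0.224
[0.57818099 0.00396661 0.08427525] 0.22427918834209565 [ 0.38493696 -0.65542037 -0.48866936]
```

View pics/z_scene4.png

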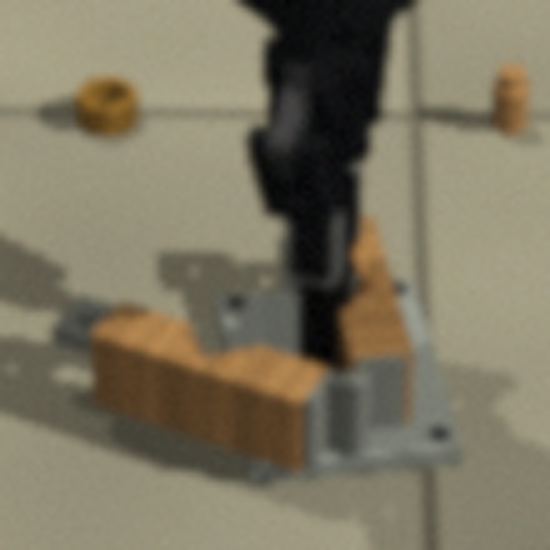

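The head stands in the jig, its visible part at crop (322,330) beside the fixed half. There is no clear contact force yet, so I'll creep down.

```bash
python3 -m crank '[0.15,0,0,-0.5,0,0.15,0,0,-1,0,0.15,0,0,-1,0]'; python3 -m crank '[0.15,0,0,-0.5,0,0.15,0,0,-1,0,0.15,0,0,-1,0]'
```

```text
t: 6.4
tcp_pos: [0.5782, 0.004, 0.0834]
tool_rot: [0.561, 0.431, -0.561, 0.431]
force: [0.7, 0.6, 1.2]
finger_gap: 0.226
t: 6.78
tcp_pos: [0.5783, 0.004, 0.0834]
tool_rot: [0.561, 0.431, -0.561, 0.431]
force: [-0.8, -0.1, 7.4]
finger_gap: 0.227
```

The foot is on the plate (7 N up). Releasing and rising straight up.

```bash
python3 -m crank '[0.3,0,0,0.5,0,0.45,0,0,0.5,0,0.5,0,0,0.5,0,0.5,0,0,0.5,0,0.5,0,0,20,0,0.5,0,0,60,0,0.5,0,0,90,0,0.5,0,0,90,0]'
python3 -m crank '[0.5,-30,-50,0,0,0.4,-60,-105,0,0,0.2,-80,-160,0,0,0,-90,-190,0,0,0,-90,-190,0,0]'
python3 - <<'E'
from h import *
s=manip.sense();print(s['tcp_pos'],s['finger_gap'],s['force'],s['q'])
for n in('scene','top'):
    s=snap(n,n+'5.png'); im=cv2.cvtColor(s['img'],cv2.COLOR_RGB2BGR)
    c=im[200:310,250:360] if n=='scene' else im[170:290,250:400]
    cv2.imwrite('pics/z_%s5.png'%n,cv2.resize(c,None,fx=4,fy=4,interpolation=cv2.INTER_CUBIC))
    P=cloud(s); g=s['img'].max(2)
    m=(g<60)&(P[...,2]>.048)&(P[...,2]<.09)&(np.hypot(P[...,0]-.577,P[...,1]-.005)<.03)
    if m.any(): print(n,m.sum(),P[m].mean(0).round(4),P[m].min(0).round(4),P[m].max(0).round(4))
E
```

```text
t: 7.78
tcp_pos: [0.5799, 0.0037, 0.1747]
tool_rot: [0.562, 0.429, -0.559, 0.432]
force: [0.1, 0.6, -0.1]
finger_gap: 0.501
t: 8.4
tcp_pos: [0.4871, -0.1878, 0.1712]
tool_rot: [-0.561, -0.43, 0.562, -0.429]
force: [-0.2, -0.1, -0.2]
finger_gap: 0.001
[ 0.48710339 -0.18782894  0.17115026] 0.0011411923052796638 [-0.16417241 -0.10866061 -0.20689184] [-5.82242149e-01  5.15252230e-01  1.77076032e+00 -1.14423546e-04
  8.57414744e-01 -3.16905179e-01]
scene 162 [0.5847 0.0038 0.0663] [ 0.57   -0.0043  0.0482] [0.5912 0.0157 0.0834]
```

View pics/z_scene5.png

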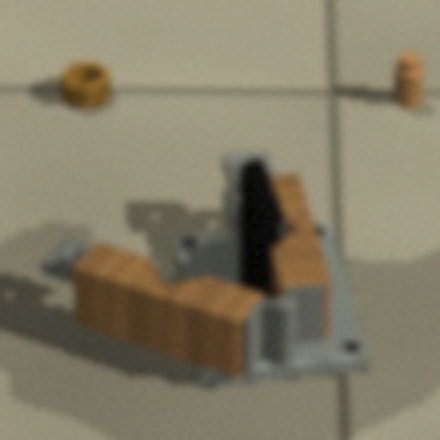

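View pics/z_top5.png

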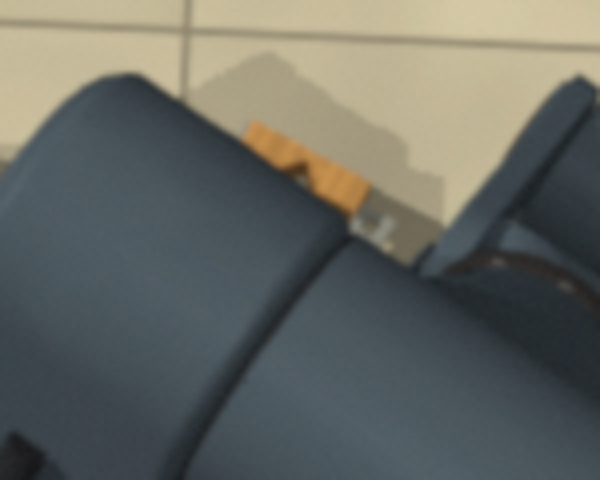

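The head stands upright in the notch (crop (258,225)) with the swinging half still open. Next I'll compute the waypoints for pushing it shut.

Run:
```python
from h import *
s=manip.sense();p0=s['tcp_pos']*1000; M=R.from_quat(s['tool_rot']).as_matrix(); print(p0,np.degrees(np.arctan2(M[1,1],M[0,1])),np.degrees(s['q'][[0,5]]))
th=np.radians(9.2); H=np.array([577,7])+58*np.array([np.cos(th),np.sin(th)]); print(H)
c0=None
for phi in (.935,.935,.85,.75,.65,.55,.45,.35,.25,.15,.1,.05,0):
    a=th+phi; X=np.array([np.cos(a),np.sin(a)]);Y=np.array([-X[1],X[0]])
    d=14.5*np.cos(phi)+11*np.sin(phi)+(14 if c0 is None else 0)
    C=H-90*X-(24+d)*Y
    if c0 is None: c0=C; print('standoff',C,C-p0[:2])
    print(phi,(C-c0).round(1))
```

```text
[ 487.56646232 -185.4352487   171.34272232] -15.010360962629909 [-33.12356182 -18.1364923 ]
[634.25390337  16.27310889]
standoff [642.39064402 -89.12950592] [154.8241817   96.30574278]
0.935 [0. 0.]
0.935 [-12.4   6.4]
0.85 [-20.5   6.9]
0.75 [-30.1   8.5]
0.65 [-39.6  11.1]
0.55 [-48.9  14.8]
0.45 [-57.9  19.5]
0.35 [-66.4  25.3]
0.25 [-74.4  32.1]
0.15 [-81.6  39.8]
0.1 [-84.9  44. ]
0.05 [-88.   48.4]
0 [-90.8  53. ]
```

```bash
python3 -m crank '[0,22,14,0,-0.17,0,44,28,0,-0.34,0,66,42,0,-0.5,0,90,56,0,-0.66,0,112,70,0,-0.83,0,135,84,0,-1,0,155,96,0,-1.15,0,155,96,-60,-1.15,0,155,96,-110,-1.15,0,155,96,-121,-1.15]'
python3 -m crank '[0,0,0,0,0,0,0,0,0,0]'
python3 - <<'E'
from h import *
for n in('scene','top'):
    s=snap(n,n+'6.png'); im=cv2.cvtColor(s['img'],cv2.COLOR_RGB2BGR)
    c=im[190:320,220:370] if n=='scene' else im[170:290,250:400]
    cv2.imwrite('pics/z_%s6.png'%n,cv2.resize(c,None,fx=4,fy=4,interpolation=cv2.INTER_CUBIC))
E
```

```text
t: 9.75
tcp_pos: [0.6402, -0.0869, 0.0472]
tool_rot: [-0.702, -0.059, 0.708, -0.056]
force: [-0.4, -0.9, 0.7]
finger_gap: 0.001
t: 10.0
tcp_pos: [0.6448, -0.0901, 0.0535]
tool_rot: [0.706, 0.056, -0.703, 0.057]
force: [0.7, -0.1, 0.8]
finger_gap: 0.001
```

View pics/z_scene6.png

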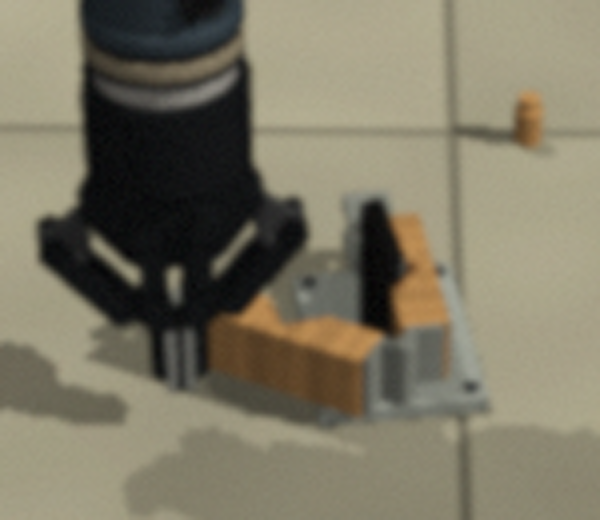

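View pics/z_top6.png

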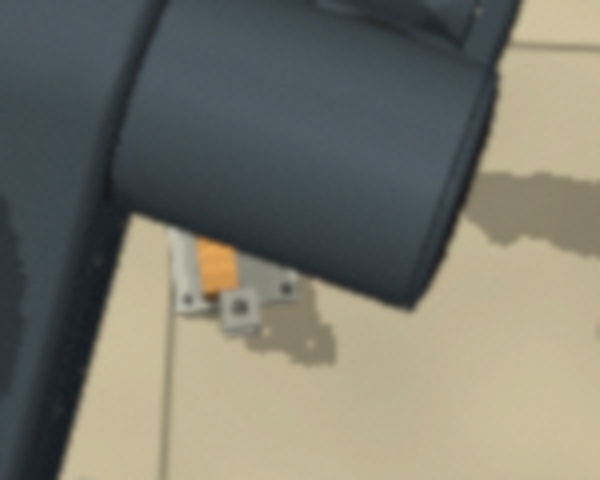

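The scene view shows the closed fingers beside the swinging half's outer face (crop (180,380) against the block's lug end at (215,340)). Now I'll push along the arc.

```bash
python3 -m crank '[0,-6,3,0,0,0,-12,6,0,0,0,-20,7,0,0,0,-30,8.5,0,0,0,-40,11,0,0,0,-49,15,0,0,0,-58,19.5,0,0,0,-58,19.5,0,0]'
python3 -m crank '[0,-4,3,0,0,0,-8,6,0,0,0,-12,9,0,0,0,-16,12.5,0,0,0,-16,12.5,0,0]'
python3 - <<'E'
from h import *
for n in('scene',):
    s=snap(n,n+'7.png'); im=cv2.cvtColor(s['img'],cv2.COLOR_RGB2BGR)
    c=im[190:320,220:370] if n=='scene' else im[170:290,250:400]
    cv2.imwrite('pics/z_%s7.png'%n,cv2.resize(c,None,fx=4,fy=4,interpolation=cv2.INTER_CUBIC))
E
```

```text
t: 11.1
tcp_pos: [0.5835, -0.0698, 0.0511]
tool_rot: [-0.704, -0.057, 0.706, -0.056]
force: [0.2, 0.9, -0.2]
finger_gap: -0.001
t: 11.72
tcp_pos: [0.5683, -0.0575, 0.0512]
tool_rot: [-0.704, -0.057, 0.705, -0.056]
force: [-0.8, -0.3, -0.7]
finger_gap: 0.005
```

View pics/z_scene7.png

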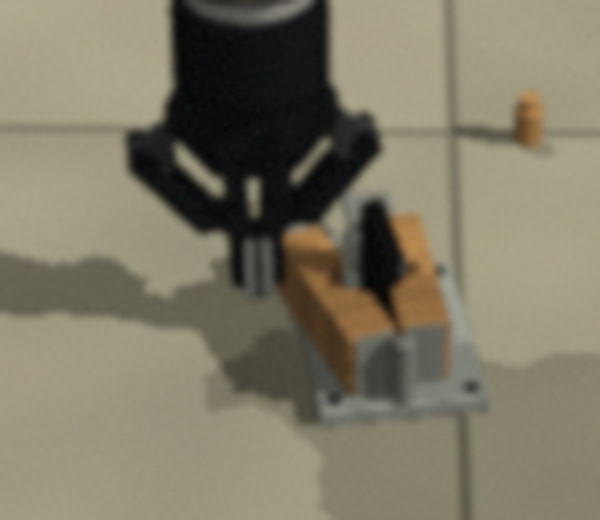

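The half is following (now about 0.25 rad) and the head is untouched. Continuing slowly.

```bash
python3 -m crank '[0,-3,3,0,0,0,-6,6,0,0,0,-8,9,0,0,0,-10,12,0,0,0,-10,12,0,0]'
python3 -m crank '[0,-1,1.5,0,0,0,-2,3,0,0,0,-3,4.5,0,0,0,-3,4.5,0,0]'
python3 -m crank '[0,-0.5,1.5,0,0,0,-1,3,0,0,0,-1,3,0,0]'
python3 - <<'E'
from h import *
for n in('scene','top'):
    s=snap(n,n+'8.png'); im=cv2.cvtColor(s['img'],cv2.COLOR_RGB2BGR)
    c=im[190:320,220:370] if n=='scene' else im[170:290,250:400]
    cv2.imwrite('pics/z_%s8.png'%n,cv2.resize(c,None,fx=4,fy=4,interpolation=cv2.INTER_CUBIC))
E
```

```text
t: 12.4
tcp_pos: [0.5586, -0.0456, 0.0512]
tool_rot: [-0.704, -0.057, 0.705, -0.056]
force: [0.0, -0.3, -0.2]
finger_gap: -0.003
t: 12.9
tcp_pos: [0.5561, -0.0413, 0.0513]
tool_rot: [-0.705, -0.057, 0.705, -0.056]
force: [0.3, -0.4, -0.0]
finger_gap: -0.005
t: 13.28
tcp_pos: [0.5548, -0.0383, 0.0513]
tool_rot: [-0.705, -0.057, 0.705, -0.056]
force: [0.1, -0.2, -0.7]
finger_gap: 0.0
```

View pics/z_scene8.png

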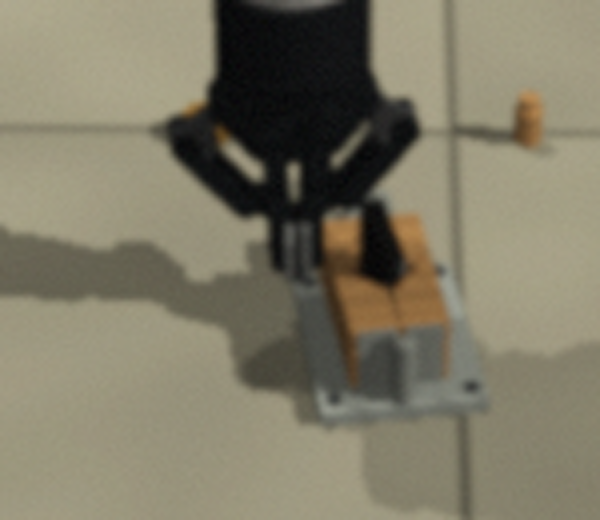

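Almost shut: only a narrow wedge is left at the lug end. Creeping until the force rises.

```bash
python3 -m crank '[0,-0.2,1,0,0,0,-0.4,2,0,0,0,-0.4,2,0,0]'
python3 -m crank '[0,-0.2,1,0,0,0,-0.2,1,0,0]'
python3 -m crank '[0,-0.2,1,0,0,0,-0.2,1,0,0]'
```

```text
t: 13.75
tcp_pos: [0.5546, -0.0365, 0.0513]
tool_rot: [-0.705, -0.056, 0.705, -0.056]
force: [0.7, -2.2, 0.7]
finger_gap: -0.001
t: 14.0
tcp_pos: [0.5545, -0.0354, 0.0513]
tool_rot: [-0.705, -0.056, 0.705, -0.056]
force: [-1.0, -1.6, -0.3]
finger_gap: 0.002
t: 14.25
tcp_pos: [0.5543, -0.0344, 0.0513]
tool_rot: [-0.705, -0.056, 0.705, -0.056]
force: [-1.1, -0.5, 0.1]
finger_gap: -0.001
```

```bash
python3 -m crank '[0,-0.2,1,0,0,0,-0.2,1,0,0]'
python3 -m crank '[0,-0.2,1,0,0,0,-0.2,1,0,0]'
python3 -m crank '[0,-0.2,1,0,0,0,-0.2,1,0,0]'
```

```text
t: 14.5
tcp_pos: [0.5543, -0.034, 0.0513]
tool_rot: [0.705, 0.056, -0.705, 0.057]
force: [-1.1, -4.9, -0.5]
finger_gap: -0.003
t: 14.75
tcp_pos: [0.5543, -0.0339, 0.0513]
tool_rot: [0.705, 0.056, -0.705, 0.057]
force: [-1.9, -7.2, -1.0]
finger_gap: 0.002
t: 15.0
tcp_pos: [0.5543, -0.0338, 0.0514]
tool_rot: [0.705, 0.056, -0.705, 0.058]
force: [-2.2, -11.5, -1.2]
finger_gap: -0.003
```

It is shut: position stalls at y ≈ -33.8 mm with 11 N. Backing off, rising and moving to above the pin.

```bash
python3 -m crank '[0,1,-6,0,0,0,4,-25,0,0,0,4,-25,50,0,0.2,4,-25,100,0,0.5,-5,-75,110,0,0.5,-15,-130,110,0,0.5,-25,-185,110,0,0.5,-34,-235,110,0,0.5,-39,-262,110,0,0.5,-39,-262,110,0]'
python3 -m crank '[0.5,0,0,0,0,0.5,0,0,0,0]'
python3 - <<'E'
from h import *
np.set_printoptions(suppress=True)
for n in('scene','top'):
    s=snap(n,n+'9.png'); im=cv2.cvtColor(s['img'],cv2.COLOR_RGB2BGR)
    c=im[190:320,220:370] if n=='scene' else im[170:290,270:420]
    cv2.imwrite('pics/z_%s9.png'%n,cv2.resize(c,None,fx=4,fy=4,interpolation=cv2.INTER_CUBIC))
    if n=='scene': cv2.imwrite('pics/p_9.png',cv2.resize(im[150:290,90:250],None,fx=4,fy=4,interpolation=cv2.INTER_CUBIC))
    P=cloud(s); hsv=cv2.cvtColor(s['img'],cv2.COLOR_RGB2HSV)
    m=(hsv[...,0]>5)&(hsv[...,0]<22)&(hsv[...,1]>110)&(P[...,2]>.036)&(P[...,2]<.056)&(abs(P[...,1])<.15)
    k,l,st,c=cv2.connectedComponentsWithStats(m.astype(np.uint8))
    for i in range(1,k):
      if st[i,4]>20:
        q=P[l==i]; print(n,'wood',cv2.minAreaRect((q[:,:2]*1000).astype(np.float32)))
E
```

```text
t: 16.25
tcp_pos: [0.5146, -0.2965, 0.1614]
tool_rot: [0.705, 0.055, -0.704, 0.055]
force: [0.5, 1.1, -0.5]
finger_gap: 0.498
t: 16.5
tcp_pos: [0.5149, -0.2922, 0.1612]
tool_rot: [-0.705, -0.057, 0.705, -0.057]
force: [0.4, 0.7, -0.7]
finger_gap: 0.5
scene wood ((579.6242065429688, 7.743618011474609), (96.10957336425781, 49.136573791503906), 9.398661613464355)
```

View pics/z_scene9.png

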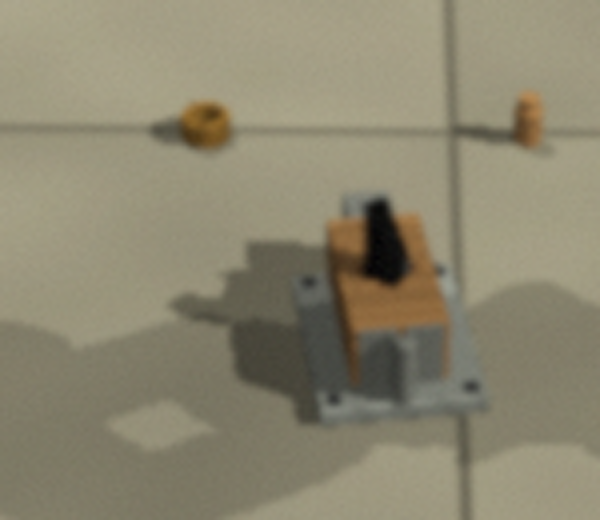

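View pics/z_top9.png

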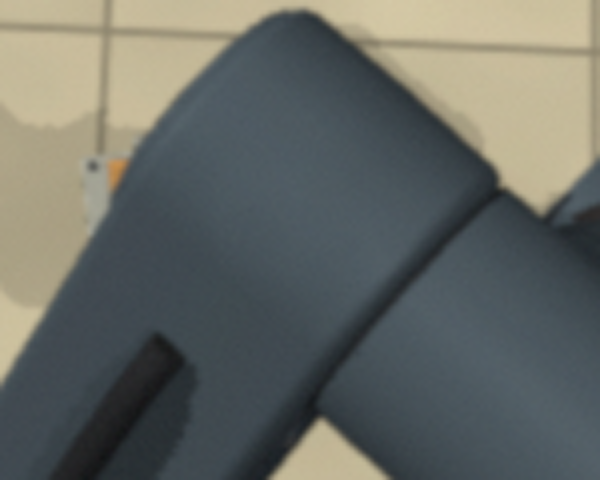

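View pics/p_9.png

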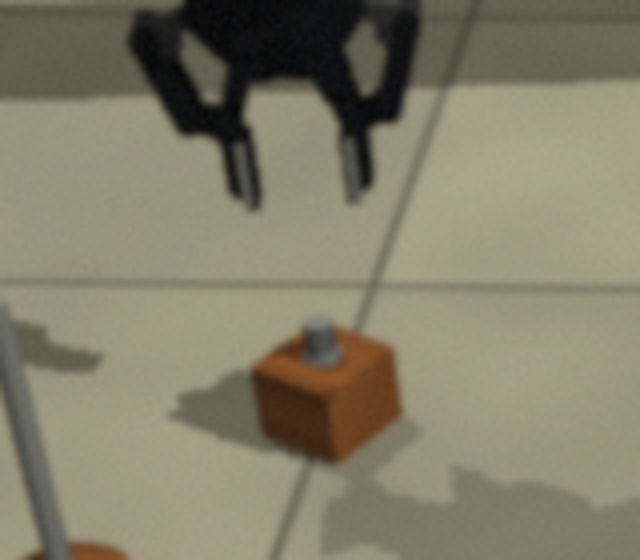

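The jig is shut around the upright head (49 mm across the halves). The pin knob is at crop (319,325), below the open fingers at (250,205) and (353,200). I'll refine the offset from pads to pin in the same camera.

```bash
python3 -m crank '[0.5,0,0,0,0,0.5,0,0,0,0]'
python3 - <<'E'
from h import *
np.set_printoptions(suppress=True)
s=snap('scene','scene10.png');P=cloud(s)
near=np.hypot(P[...,0]-.518,P[...,1]+.295)<.06
for a,b in((.05,.056),(.056,.07),(.135,.15),(.15,.165)):
    m=near&(P[...,2]>a)&(P[...,2]<b)
    q=P[m]; print(a,m.sum(),q.mean(0).round(4))
    if a>.1:
        L=q[q[:,1]<-.295];Rr=q[q[:,1]>-.295]; print(L.mean(0).round(4),Rr.mean(0).round(4),'mid',((L.mean(0)+Rr.mean(0))/2).round(4), (L[:,1].max()+Rr[:,1].min())/2,(L[:,1].min()+Rr[:,1].max())/2)
    else: print(q.min(0).round(4),q.max(0).round(4))
print(manip.sense()['tcp_pos'])
E
```

```text
t: 16.85
tcp_pos: [0.515, -0.2931, 0.1614]
tool_rot: [0.705, 0.057, -0.705, 0.057]
force: [-0.7, -0.6, -0.8]
finger_gap: 0.501
0.05 17 [ 0.521  -0.295   0.0531]
[ 0.5152 -0.3014  0.0509] [ 0.5243 -0.2895  0.0557]
0.056 53 [ 0.5197 -0.2955  0.0633]
[ 0.508  -0.3035  0.0562] [ 0.5286 -0.2886  0.0695]
0.135 56 [ 0.5224 -0.2937  0.1457]
[ 0.5253 -0.3177  0.1456] [ 0.5191 -0.266   0.1457] mid [ 0.5222 -0.2919  0.1457] -0.2918716232072295 -0.2930526124530695
0.15 108 [ 0.5216 -0.2915  0.1575]
[ 0.5259 -0.3183  0.1573] [ 0.5172 -0.2636  0.1577] mid [ 0.5216 -0.2909  0.1575] -0.29176351206197226 -0.2920877234239194
[ 0.51489966 -0.29322128  0.16134512]
```

```bash
python3 -m crank '[0.5,1,-3.5,-30,0,0.5,1,-3.5,-60,0,0.5,1,-3.5,-80,0,0.5,1,-3.5,-87,0,0.5,1,-3.5,-87,0,0.5,1,-3.5,-87,0,0.1,1,-3.5,-87,0,0.1,1,-3.5,-87,0,0.1,1,-3.5,-87,0,0.1,1,-3.5,-87,0]' 40
python3 -m crank '[0.1,0,0,0,0,0.1,0,0,0,0,0.1,0,0,0,0]'
python3 - <<'E'
from h import *
s=snap('scene','scene11.png'); im=cv2.cvtColor(s['img'],cv2.COLOR_RGB2BGR)
cv2.imwrite('pics/p_11.png',cv2.resize(im[150:290,90:250],None,fx=4,fy=4,interpolation=cv2.INTER_CUBIC))
E
```

```text
t: 18.15
tcp_pos: [0.5162, -0.2973, 0.0752]
tool_rot: [0.705, 0.056, -0.705, 0.057]
force: [-1.0, 0.6, 5.8]
finger_gap: 0.142
t: 18.52
tcp_pos: [0.5161, -0.2973, 0.0752]
tool_rot: [0.705, 0.056, -0.705, 0.057]
force: [-1.0, 0.3, 5.9]
finger_gap: 0.138
```

View pics/p_11.png

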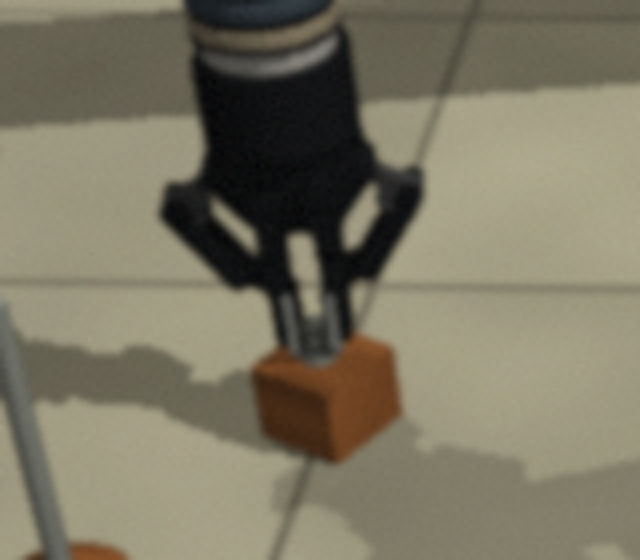

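The fingers close on the knob (opening 0.138). Lifting to look.

```bash
python3 -m crank '[0.1,0,0,10,0,0.1,0,0,30,0,0.1,0,0,60,0,0.1,0,0,80,0,0.1,0,0,80,0,0.1,0,0,80,0]'
python3 - <<'E'
from h import *
s=snap('scene','scene12.png'); im=cv2.cvtColor(s['img'],cv2.COLOR_RGB2BGR)
cv2.imwrite('pics/p_12.png',cv2.resize(im[150:270,120:220],None,fx=5,fy=5,interpolation=cv2.INTER_CUBIC))
P=cloud(s);near=np.hypot(P[...,0]-.518,P[...,1]+.297)<.02
for a in np.arange(.085,.14,.005):
    m=near&(P[...,2]>a)&(P[...,2]<a+.005)
    if m.any(): print(a.round(3),m.sum(),P[m].mean(0).round(4),np.ptp(P[m],axis=0).round(4))
print(manip.sense()['tcp_pos'])
E
```

```text
t: 19.32
tcp_pos: [0.5153, -0.2966, 0.1536]
tool_rot: [-0.704, -0.057, 0.705, -0.056]
force: [0.2, -0.4, -1.4]
finger_gap: 0.134
0.085 1 [ 0.5151 -0.296   0.0893] [0. 0. 0.]
0.09 6 [ 0.5166 -0.2959  0.0926] [0.0057 0.0067 0.0048]
0.095 8 [ 0.5188 -0.2966  0.0976] [0.0044 0.0083 0.0028]
0.1 11 [ 0.5178 -0.2953  0.1021] [0.0091 0.0079 0.0047]
0.105 8 [ 0.52   -0.2955  0.1074] [0.007  0.006  0.0041]
0.11 12 [ 0.5187 -0.2957  0.1125] [0.0084 0.0079 0.0042]
0.115 8 [ 0.5194 -0.2963  0.1171] [0.0045 0.0055 0.0046]
0.12 14 [ 0.5206 -0.2937  0.1239] [0.0121 0.0145 0.0021]
0.125 18 [ 0.5222 -0.2962  0.1269] [0.0103 0.014  0.0046]
0.13 30 [ 0.5236 -0.2949  0.1331] [0.0126 0.0238 0.0047]
0.135 38 [ 0.5232 -0.2954  0.1378] [0.0137 0.0355 0.005 ]
0.14 62 [ 0.5204 -0.296   0.1431] [0.0255 0.0368 0.0048]
[ 0.51513252 -0.29647407  0.15328045]
```

View pics/p_12.png

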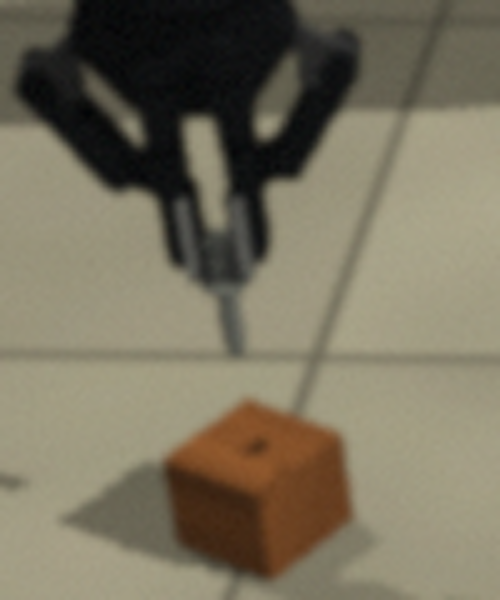

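The pin hangs upright below the fingers, shank tip at crop (233,350). Now I'll locate the lug hole in the same camera.

Run:
```python
from h import *
s=load('scene12.png'); im=cv2.cvtColor(s['img'],cv2.COLOR_RGB2BGR)
cv2.imwrite('pics/l_12.png',cv2.resize(im[232:262,298:333],None,fx=18,fy=18,interpolation=cv2.INTER_CUBIC))
for f in('scene0.png','scene12.png'):
  s=load(f); g=s['img'].sum(2).astype(float); 
  w=g[237:246,307:319].astype(int); print(w)
print(plane(s,312.9,241.25,.044))
t=load('top0.png'); print(t['img'].sum(2)[242:252,304:317].astype(int)); print(plane(t,310,246.6,.044),plane(t,1,1,.044)-plane(t,2,1,.044))
```

```text
[[401 403 396 398 394 392 397 391 393 396 404 406]
 [372 381 373 377 372 368 364 370 368 378 392 407]
 [358 364 351 356 347 343 331 335 353 369 386 404]
 [343 361 344 325 308 269 270 278 324 363 378 404]
 [331 346 341 311 276 235 215 254 309 357 374 396]
 [322 341 338 313 280 256 256 276 317 355 368 387]
 [318 343 351 335 319 300 304 318 340 355 366 365]
 [316 330 334 324 306 295 311 330 335 340 348 348]
 [291 290 291 273 261 248 269 302 327 332 334 337]]
[[424 422 417 417 419 417 425 418 419 419 427 430]
 [395 392 393 399 390 395 372 369 358 372 406 428]
 [382 382 387 377 360 337 306 264 254 292 366 414]
 [367 372 365 342 291 234 185 142 141 201 310 401]
 [347 364 353 298 216 138  88  65  56 135 254 367]
 [344 373 346 285 183  87  47  37  43  97 212 338]
 [335 363 351 296 186  84  49  41  54  68 169 291]
 [336 350 332 277 176  70  46  35  43  53 121 231]
 [316 321 305 244 165  70  27  28  43  40  92 166]]
[0.52105097 0.00106551 0.044     ]
[[296 335 352 341 353 361 356 372 377 372 340 328 329]
 [239 335 377 379 378 375 378 385 392 380 347 331 329]
 [221 327 383 387 361 341 341 362 384 382 352 333 317]
 [235 324 378 372 308 266 257 297 364 382 354 319 295]
 [259 318 369 350 285 241 221 249 347 378 345 297 282]
 [243 310 363 345 279 229 215 256 346 377 354 317 300]
 [257 319 373 365 320 290 282 310 365 385 367 328 305]
 [296 337 379 389 373 363 359 368 384 383 368 326 312]
 [352 341 372 389 386 377 371 372 368 366 353 322 307]
 [384 358 363 371 363 349 338 325 320 310 295 305 325]]
[ 0.51661478 -0.00260494  0.044     ] [-0.00014371  0.0029788   0.        ]
```

View pics/l_12.png

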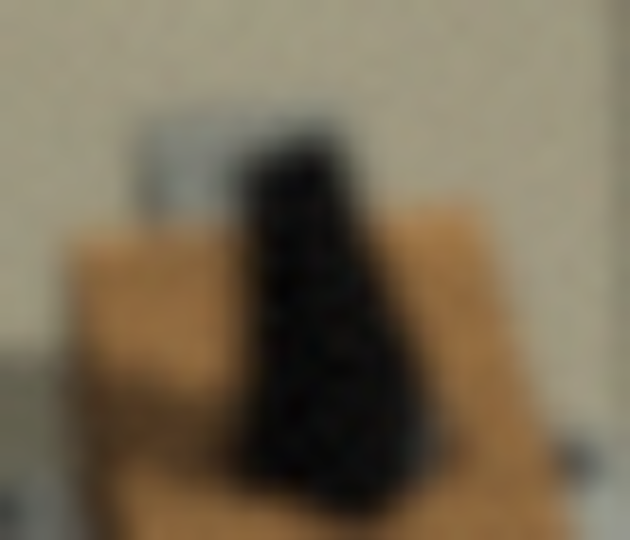

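The plate and hole are measured consistently: both cameras put the lug hole (3.2, 294) mm from the rest. The hole itself is now hidden behind the head at crop (300,150). Moving above it.

```bash
python3 -m crank '[0.1,0,40,0,0,0.1,0,90,0,0,0.1,1,140,0,0,0.1,2,190,0,0,0.1,3,240,0,0,0.1,3.5,275,0,0,0.1,3.5,293.5,0,0,0.1,3.5,293.5,0,0,0.1,3.5,293.5,-20,0,0.1,3.5,293.5,-20,0]'
python3 -m crank '[0.1,0,0,0,0,0.1,0,0,0,0]'
python3 - <<'E'
from h import *
s=snap('scene','scene13.png'); im=cv2.cvtColor(s['img'],cv2.COLOR_RGB2BGR)
cv2.imwrite('pics/p_13.png',cv2.resize(im[170:300,250:380],None,fx=4.6,fy=4.6,interpolation=cv2.INTER_CUBIC))
P=cloud(s)
for a in np.arange(.05,.11,.01):
    m=(np.hypot(P[...,0]-.521,P[...,1]+.002)<.02)&(P[...,2]>a)&(P[...,2]<a+.01)
    if m.any(): print(a.round(3),m.sum(),P[m].mean(0).round(4),np.ptp(P[m],axis=0).round(4))
E
```

```text
t: 20.62
tcp_pos: [0.5186, -0.0048, 0.1332]
tool_rot: [-0.704, -0.056, 0.706, -0.056]
force: [-0.5, -0.2, -0.9]
finger_gap: 0.14
t: 20.88
tcp_pos: [0.5198, -0.0042, 0.1348]
tool_rot: [0.705, 0.056, -0.704, 0.056]
force: [-0.3, -0.6, -0.9]
finger_gap: 0.141
0.07 12 [ 0.5234 -0.0043  0.0759] [0.0047 0.0062 0.0095]
0.08 17 [ 0.5233 -0.0037  0.0852] [0.0082 0.0061 0.0092]
0.09 15 [ 0.5245 -0.0044  0.0952] [0.0056 0.0061 0.0087]
0.1 29 [ 0.5262 -0.0038  0.1065] [0.016  0.0222 0.0068]
```

View pics/p_13.png

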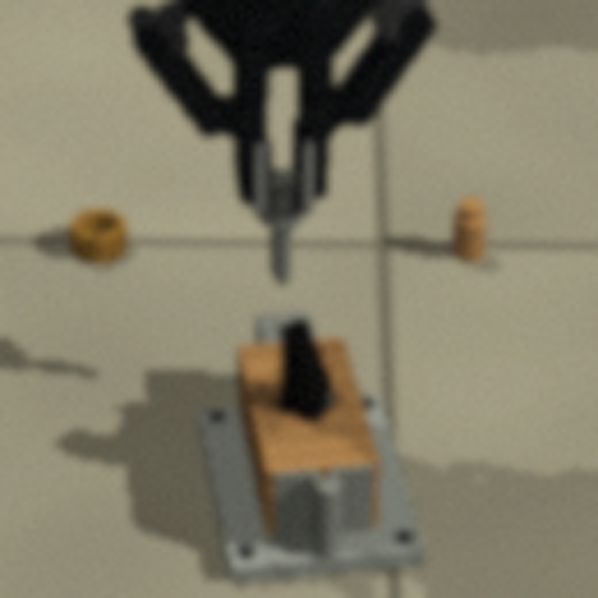

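The shank tip is at crop (280,280) over the lug plate at (283,328). The shank reads y ≈ -4 mm and the hole about -1.5 mm in this camera, so I'll shift +2 mm and descend with care.

```bash
python3 -m crank '[0.1,0,2,0,0,0.1,0,2,-10,0,0.1,0,2,-20,0,0.1,0,2,-22,0,0.1,0,2,-22,0,0.1,0,2,-22,0]'
python3 - <<'E'
from h import *
s=snap('scene','scene14.png'); im=cv2.cvtColor(s['img'],cv2.COLOR_RGB2BGR)
cv2.imwrite('pics/p_14.png',cv2.resize(im[200:280,270:350],None,fx=7.5,fy=7.5,interpolation=cv2.INTER_CUBIC))
P=cloud(s)
for a in np.arange(.05,.11,.01):
    m=(np.hypot(P[...,0]-.521,P[...,1]+.002)<.02)&(P[...,2]>a)&(P[...,2]<a+.01)
    if m.any(): print(a.round(3),m.sum(),P[m].mean(0).round(4),np.ptp(P[m],axis=0).round(4))
print(manip.sense()['tcp_pos'])
E
```

```text
t: 21.68
tcp_pos: [0.5194, -0.0015, 0.1124]
tool_rot: [0.705, 0.056, -0.705, 0.056]
force: [0.4, -0.5, -0.6]
finger_gap: 0.143
0.05 14 [ 0.523  -0.0019  0.0553] [0.007  0.0062 0.0084]
0.06 18 [ 0.5228 -0.0018  0.0653] [0.0058 0.0062 0.0094]
0.07 10 [ 0.5228 -0.0021  0.0738] [0.0075 0.0061 0.0071]
0.08 38 [ 0.5261 -0.0022  0.0852] [0.0136 0.0203 0.0095]
0.09 57 [ 0.5275 -0.0014  0.0954] [0.0114 0.0385 0.0095]
0.1 97 [ 0.5254 -0.0012  0.104 ] [0.0228 0.0384 0.0098]
[ 0.51949175 -0.00156867  0.11247583]
```

View pics/p_14.png

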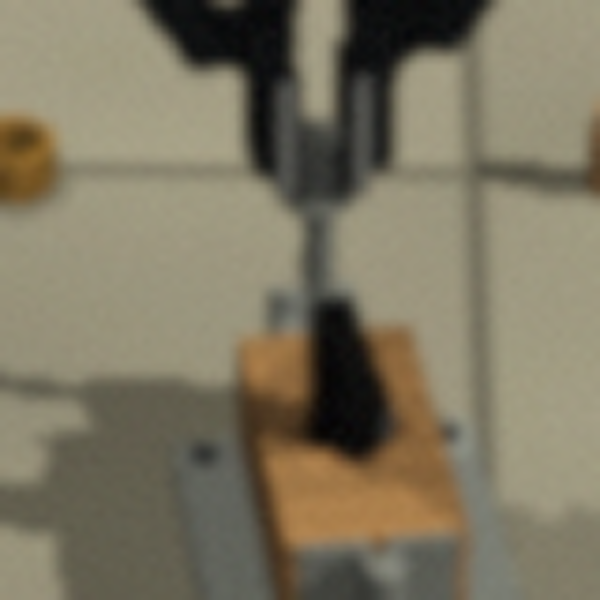

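The shank tip is at crop (318,295) over the lug plate (268–355, hole earlier at about 319). Lowering in steps and watching the force.

```bash
python3 -m crank '[0.1,0,-0.5,-4,0,0.1,0,-0.5,-7,0,0.1,0,-0.5,-7,0]'
python3 -m crank '[0.1,0,0,-3,0,0.1,0,0,-5,0,0.1,0,0,-5,0]'
```

```text
t: 22.1
tcp_pos: [0.5191, -0.002, 0.105]
tool_rot: [-0.705, -0.057, 0.705, -0.056]
force: [-0.1, 0.5, -1.0]
finger_gap: 0.142
t: 22.48
tcp_pos: [0.5192, -0.002, 0.1001]
tool_rot: [-0.705, -0.056, 0.705, -0.056]
force: [-0.9, 1.2, 0.2]
finger_gap: 0.139
```

The tip is 9 mm into the top lug without resistance. Continuing.

```bash
python3 -m crank '[0.1,0,0,-3,0,0.1,0,0,-6,0,0.1,0,0,-6,0]'
python3 -m crank '[0.1,0,0,-3,0,0.1,0,0,-6,0,0.1,0,0,-6,0]'
```

```text
t: 22.85
tcp_pos: [0.5191, -0.002, 0.094]
tool_rot: [-0.705, -0.057, 0.705, -0.056]
force: [-0.5, 0.2, -0.6]
finger_gap: 0.143
t: 23.22
tcp_pos: [0.5191, -0.002, 0.088]
tool_rot: [-0.705, -0.056, 0.705, -0.056]
force: [-1.3, 0.8, -0.2]
finger_gap: 0.136
```

```bash
python3 -m crank '[0.1,0,0,-3,0,0.1,0,0,-6,0,0.1,0,0,-8,0,0.1,0,0,-8,0]'
python3 -m crank '[0.1,0,0,-1.5,0,0.1,0,0,-3,0,0.1,0,0,-4,0,0.1,0,0,-4,0]'
python3 -m crank '[0.1,0,0,-0.5,0,0.1,0,0,-1,0,0.1,0,0,-1,0]'
```

```text
t: 23.72
tcp_pos: [0.5192, -0.002, 0.0801]
tool_rot: [-0.705, -0.056, 0.705, -0.056]
force: [0.4, -0.5, -0.9]
finger_gap: 0.137
t: 24.22
tcp_pos: [0.5192, -0.002, 0.0762]
tool_rot: [-0.705, -0.056, 0.705, -0.056]
force: [-0.5, 0.2, -1.4]
finger_gap: 0.142
t: 24.6
tcp_pos: [0.5193, -0.002, 0.0753]
tool_rot: [-0.705, -0.056, 0.705, -0.056]
force: [0.2, -0.1, -0.1]
finger_gap: 0.137
```

```bash
python3 -m crank '[0.1,0,0,-0.5,0,0.1,0,0,-1,0,0.1,0,0,-1,0]'
python3 -m crank '[0.1,0,0,-0.5,0,0.1,0,0,-1,0,0.1,0,0,-1,0]'
```

```text
t: 24.98
tcp_pos: [0.5193, -0.002, 0.0751]
tool_rot: [0.705, 0.056, -0.705, 0.057]
force: [-0.3, 0.7, 6.7]
finger_gap: 0.142
t: 25.35
tcp_pos: [0.5193, -0.002, 0.075]
tool_rot: [0.705, 0.056, -0.705, 0.057]
force: [-3.1, 0.1, 14.8]
finger_gap: 0.141
```

The pin is home: position stalls at 0.075 with 15 N upward. Releasing, rising and moving over the pinch spot (jig x ≈ -28 mm).

```bash
python3 -m crank '[0.3,0,0,2,0,0.6,0,0,2,0,0.8,0,0,2,0,1,0,0,25,0,1,0,0,60,0,1,10,1,60,0,1,30.5,4.7,60,0,1,30.5,4.7,60,0,1,30.5,4.7,60,0]' 20
python3 - <<'E'
from h import *
s=manip.sense();print(s['tcp_pos'],s['force'],s['finger_gap']); M=R.from_quat(s['tool_rot']).as_matrix(); print(np.degrees(np.arctan2(M[1,1],M[0,1])))
s=snap('scene','scene15.png'); im=cv2.cvtColor(s['img'],cv2.COLOR_RGB2BGR)
cv2.imwrite('pics/p_15.png',cv2.resize(im[170:300,250:380],None,fx=4.6,fy=4.6,interpolation=cv2.INTER_CUBIC))
E
```

```text
t: 26.48
tcp_pos: [0.5486, 0.0029, 0.1322]
tool_rot: [-0.704, -0.057, 0.706, -0.056]
force: [-0.2, 0.3, 0.1]
finger_gap: 1.003
[0.54855951 0.0028736  0.13221307] [-0.19004401  0.30766153  0.06229621] 1.0029376543705424
-80.83066051833275
```

View pics/p_15.png

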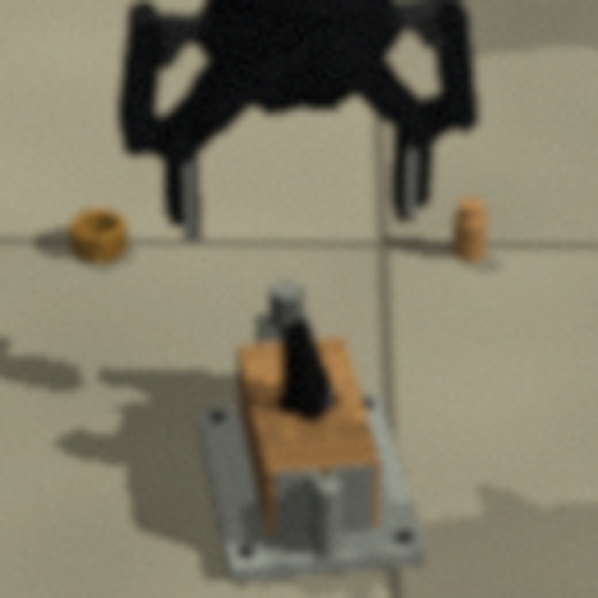

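The pin stands in the lug (knob at crop (286,300)) and the head is upright. The open fingers straddle the jig, so I'll lower and pinch at 25 N.

```bash
python3 -m crank '[1,0,0,-30,0,1,0,0,-60,0,1,0,0,-80,0,1,0,0,-87,0,1,0,0,-87,0,1,0,0,-87,0]' 25
python3 -m crank '[0.75,0,0,0,0,0.65,0,0,0,0,0.6,0,0,0,0,0.56,0,0,0,0,0.5,0,0,0,0,0.45,0,0,0,0,0.45,0,0,0,0,0.45,0,0,0,0]'
python3 - <<'E'
from h import *
s=manip.sense();print(s['tcp_pos'],s['force'],s['finger_gap'],s['ft_torque'])
s=snap('scene','scene16.png'); im=cv2.cvtColor(s['img'],cv2.COLOR_RGB2BGR)
cv2.imwrite('pics/p_16.png',cv2.resize(im[170:300,250:380],None,fx=4.6,fy=4.6,interpolation=cv2.INTER_CUBIC))
E
```

```text
t: 27.28
tcp_pos: [0.5502, 0.0026, 0.0471]
tool_rot: [0.705, 0.056, -0.704, 0.057]
force: [0.3, -0.2, 0.8]
finger_gap: 1.004
t: 28.28
tcp_pos: [0.5497, 0.0034, 0.0468]
tool_rot: [0.705, 0.056, -0.705, 0.056]
force: [-0.6, 4.0, 5.4]
finger_gap: 0.555
[0.54974382 0.00335865 0.04679048] [-0.58986475  4.03011084  5.44671308] 0.5547577501886766 [ 0.67582075  0.06362933 -0.08410204]
```

View pics/p_16.png

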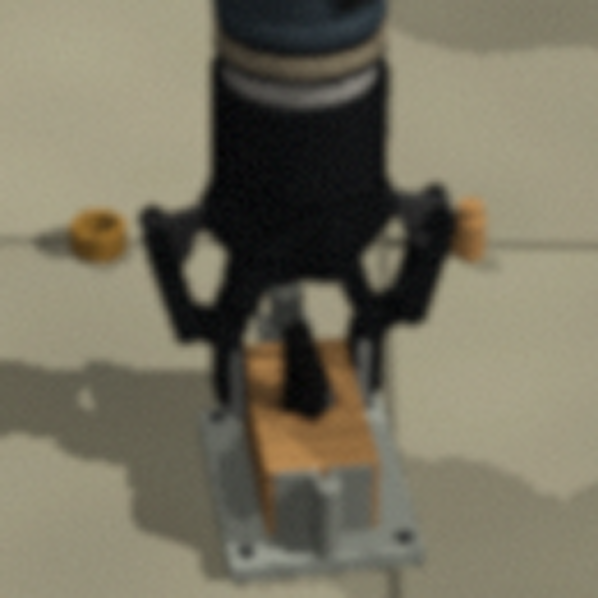

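The pinch holds both halves (opening 0.555, about 47 mm) with a 4 N sideways imbalance. I'll relax it by nudging the tool, then hold.

```bash
python3 -m crank '[0.45,0,0.5,0.5,0,0.45,-0.2,1,1,0,0.45,-0.2,1,1,0,0.45,-0.2,1,1,0,0.45,-0.2,1,1,0,0.45,-0.2,1,1,0]' 30
python3 -m crank '[0.45,0,0,0,0,0.45,0,0,0,0,0.45,0,0,0,0,0.45,0,0,0,0]'
python3 - <<'E'
from h import *
np.set_printoptions(suppress=True)
s=manip.sense();print(s['tcp_pos'],s['force'],s['finger_gap'])
s=snap('scene','scene17.png');P=cloud(s);g=s['img'].max(2)
hsv=cv2.cvtColor(s['img'],cv2.COLOR_RGB2HSV)
m=(hsv[...,0]>5)&(hsv[...,0]<22)&(hsv[...,1]>110)&(P[...,2]>.036)&(P[...,2]<.056)&(P[...,0]>.48)&(abs(P[...,1])<.06)
print(cv2.minAreaRect((P[m][:,:2]*1000).astype(np.float32)))
for a,b in((.05,.06),(.06,.07),(.07,.083)):
    m=(g<60)&(np.hypot(P[...,0]-.58,P[...,1]-.008)<.018)&(P[...,2]>a)&(P[...,2]<b); print(a,m.sum(),P[m].mean(0).round(4))
m=(np.hypot(P[...,0]-.521,P[...,1]+.001)<.014)&(P[...,2]>.055)&(P[...,2]<.08); print('knob',m.sum(),P[m].mean(0),np.percentile(P[m][:,2],95))
E
```

```text
t: 29.08
tcp_pos: [0.5497, 0.0034, 0.0469]
tool_rot: [0.705, 0.056, -0.705, 0.056]
force: [1.6, -1.2, -8.4]
finger_gap: 0.552
t: 29.58
tcp_pos: [0.5497, 0.0034, 0.0469]
tool_rot: [0.705, 0.056, -0.705, 0.057]
force: [3.2, -2.5, -15.3]
finger_gap: 0.553
[0.54971047 0.00344721 0.0469202 ] [  3.23928947  -2.51061276 -15.25927501] 0.5527566962856961
((579.0648803710938, 7.520900726318359), (93.53623962402344, 47.68880844116211), 8.080649375915527)
0.05 46 [0.5859 0.0077 0.0552]
0.06 37 [0.5853 0.0077 0.0653]
0.07 61 [0.5812 0.0045 0.0774]
knob 50 [ 0.52392334 -0.00208642  0.06257053] 0.06769922660174786
```

The arm's controller integrates the 1 mm mismatch (15 N along z), so I'll put the commanded pose back on the measured one and check that it stays stable.

```bash
python3 -m crank '[0.45,-0.3,-0.1,-1,0,0.45,-0.3,-0.1,-1,0,0.45,-0.3,-0.1,-1,0,0.45,-0.3,-0.1,-1,0]'
python3 -m crank '[0.45,0,0,0,0,0.45,0,0,0,0,0.45,0,0,0,0,0.45,0,0,0,0,0.45,0,0,0,0,0.45,0,0,0,0]'
```

```text
t: 30.12
tcp_pos: [0.5497, 0.0035, 0.0469]
tool_rot: [0.705, 0.056, -0.704, 0.057]
force: [2.7, -2.6, -2.0]
finger_gap: 0.556
t: 30.88
tcp_pos: [0.5497, 0.0035, 0.0468]
tool_rot: [0.705, 0.056, -0.704, 0.057]
force: [2.2, -2.4, 6.8]
finger_gap: 0.555
```

```bash
python3 -m crank '[0.45,0,-0.1,0.4,0,0.45,0,-0.1,0.4,0,0.45,0,-0.1,0.4,0,0.45,0,-0.1,0.4,0]'
python3 -m crank '[0.45,0,0,0,0,0.45,0,0,0,0,0.45,0,0,0,0,0.45,0,0,0,0,0.45,0,0,0,0,0.45,0,0,0,0]'
```

```text
t: 31.38
tcp_pos: [0.5497, 0.0035, 0.0469]
tool_rot: [0.705, 0.056, -0.705, 0.056]
force: [2.6, -2.0, 4.3]
finger_gap: 0.55
t: 32.12
tcp_pos: [0.5497, 0.0035, 0.0469]
tool_rot: [0.705, 0.056, -0.705, 0.056]
force: [4.4, -1.7, 5.5]
finger_gap: 0.551
```

The grip is stable: net tool forces are within a few newtons and not growing, and the pose is constant. Final look, then hand-in.

Run:
```python
from h import *
s=snap('scene','scene18.png'); im=cv2.cvtColor(s['img'],cv2.COLOR_RGB2BGR)
cv2.imwrite('pics/p_18.png',cv2.resize(im[220:300,270:350],None,fx=7,fy=7,interpolation=cv2.INTER_CUBIC))
```

```text
(no output)
```

View pics/p_18.png

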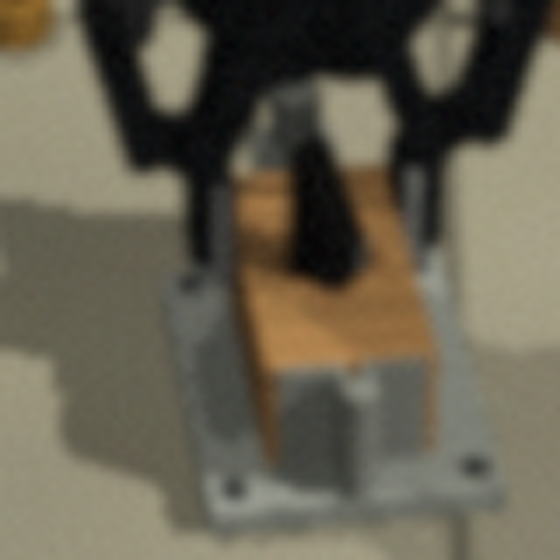

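The picture shows the halves shut with no gap, the head upright at (325,215), the pin behind it at (295,110), and the pads on both outer faces at (222,220) and (412,200).

```bash
python3 -c "
from station import workorder
print(workorder.sign_off())"
```

```text
the job is handed in; nothing more can be done
None
```

I stood the nearest head in the jig notch, pushed the swinging half shut around it and put the pin home through the lugs. I then pinched both halves at 30 N and handed the job in while still holding, at about 32 s; the sign-off gives no verdict.

**Last checks that agreed:**
- **Halves:** they measured 47.7 mm across with no visible gap, and the finger opening was about 47 mm against the 48 mm expected. I had no direct reading of the jaw angle.
- **Head:** upright in the notch. The camera put it within about 2 mm of the seat, roughly the calibration error.
- **Pin:** it stopped at tool height 75.0 mm with a 15 N upward reaction, matching 75.2 mm when I picked it from its rest.
- **Bystanders:** I never touched them. The collar and plug looked unmoved in the later pictures; I did not re-measure the funnel or mandrel.

**Checks that disagreed:**
- **Cameras:** the two differed by about 4.6 mm in x, so I corrected by comparing the tool and parts within one camera.
- **Lug hole:** two estimates of its y position differed by about 2.5 mm, but the pin went in without resistance.
- **Knob:** the opening on it read about 12 mm instead of 15 mm, but it held.
- **Pinch:** my first nudge built up to 15 N along z. I re-centred it, leaving about 4 to 7 N in total on the tool, steady over the last second.

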